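# Pack the screwdriver and clip the tool case shut corner to corner

## Task

Press the red screwdriver fully down into its cut-out in the foam of the black tool case and let it go, then set the lid squarely on the case and let go of it while all four clips are still open. Then snap the four orange clips fully down over the lid's rim in opposite-corner order: one clip, then the one diagonally across from it, and only then the other two. Leave everything else on the bench where it stands.

Things in the scene. Friction and masses are not known exactly. Their poses are not given: they have to be found in the camera images.
- case: black plastic tool case, fixed to the bench: open box 210 (x) x 150 (y) x 46 mm high, walls 6 mm; origin at the centre of its underside, z up. Grey foam inside, its top 24 mm above the underside, with a yellow-floored cut-out for the screwdriver (point pocket). Four orange clips are hinged along the long walls, two a side, near the corners
- pocket (a point): centre of the screwdriver's handle when fully down: 38 mm to -x of the case's centre, 22 mm above its underside; case axes. The cut-out: a wide part 86 (x) x 34 mm, 16 mm deep, for the handle, case x -81 to +5 mm; a slot 14 mm wide, 8 mm deep for the shaft, x +5 to +83 mm; both on y = 0. So the blade must point to the case's +x
- case_top (a point): centre of the case's mouth, level with the top of its walls, 46 mm above its underside; axes as the case's
- screwdriver_grip (a point): loose red screwdriver, about 0.12 kg, lying on the bench: centre of its flat-sided handle, 80 (x) x 28 x 28 mm, half-way up (14 mm above what it lies on); the steel shaft, 8 mm thick, runs on 75 mm from the handle's +x end along the same axis
- lid_grip (a point): centre of the lid's red handle bar, 100 (x) x 18 (y) x 14 mm, on two short posts at its ends (14 mm gap under it); this point is 32 mm above the lid's underside, 21 mm above its plate's top, and 73 mm above the case's underside when the lid is seated; axes: x along the bar and the lid's length, z up
- lid: loose lid, about 0.3 kg: black plate 210 (x) x 150 (y) x 6 mm with a grey rim 3 mm high, 5 mm wide round its top edge and below it a plug 186 x 128 mm, 5 mm deep, that drops inside the case's walls (inside 198 x 138 mm) till the plate lies on them; fits either way round. Origin: centre of the plug's underside
- screwdriver: the screwdriver as a whole: origin under the centre of its handle, on its underside, see screwdriver_grip
- hinge_a (a point): middle of the hinge axis of the clip at the case's +x, +y corner; fixed to the case, axes as the case's: +60 mm in x, +84 mm in y, 58.5 mm above its underside; the axis runs along the case's x. Clip: orange flap 50 mm wide (along the hinge), 30 mm long, 5 mm thick, nose 4 mm deep under its free edge
- clip_a (a joint): that clip's angle, rad. 0: shut, flap level and inward over the lid's rim, nose on the plate, upper face 61 mm above the case's underside; 1.57: upright; more: leaning outward, stop 2.4. Stays open by friction; swinging it in and down takes up to about 5 N near the free edge; below about 0.3 it snaps shut and holds; let go at 0.4 to 0.8 it springs back to about 0.9
- hinge_b (a point): middle of the hinge axis of the clip at the case's +x, -y corner; fixed to the case, axes as the case's: +60 mm in x, -84 mm in y, 58.5 mm above its underside; the axis runs along the case's x. Clip: orange flap 50 mm wide (along the hinge), 30 mm long, 5 mm thick, nose 4 mm deep under its free edge
- clip_b (a joint): that clip's angle, rad. 0: shut, flap level and inward over the lid's rim, nose on the plate, upper face 61 mm above the case's underside; 1.57: upright; more: leaning outward, stop 2.4. Stays open by friction; swinging it in and down takes up to about 5 N near the free edge; below about 0.3 it snaps shut and holds; let go at 0.4 to 0.8 it springs back to about 0.9
- hinge_c (a point): middle of the hinge axis of the clip at the case's -x, -y corner, diagonally opposite a; fixed to the case, axes as the case's: -60 mm in x, -84 mm in y, 58.5 mm above its underside; the axis runs along the case's x. Clip: orange flap 50 mm wide (along the hinge), 30 mm long, 5 mm thick, nose 4 mm deep under its free edge
- clip_c (a joint): that clip's angle, rad. 0: shut, flap level and inward over the lid's rim, nose on the plate, upper face 61 mm above the case's underside; 1.57: upright; more: leaning outward, stop 2.4. Stays open by friction; swinging it in and down takes up to about 5 N near the free edge; below about 0.3 it snaps shut and holds; let go at 0.4 to 0.8 it springs back to about 0.9
- hinge_d (a point): middle of the hinge axis of the clip at the case's -x, +y corner, diagonally opposite b; fixed to the case, axes as the case's: -60 mm in x, +84 mm in y, 58.5 mm above its underside; the axis runs along the case's x. Clip: orange flap 50 mm wide (along the hinge), 30 mm long, 5 mm thick, nose 4 mm deep under its free edge
- clip_d (a joint): that clip's angle, rad. 0: shut, flap level and inward over the lid's rim, nose on the plate, upper face 61 mm above the case's underside; 1.57: upright; more: leaning outward, stop 2.4. Stays open by friction; swinging it in and down takes up to about 5 N near the free edge; below about 0.3 it snaps shut and holds; let go at 0.4 to 0.8 it springs back to about 0.9
- wrench: chrome wrench, 160 mm, lying on the bench; a bystander, leave alone; origin at its underside
- jar: glass jar with steel cap, 68 mm across, 95 mm tall; a bystander, leave alone; origin at its underside
- clamp: yellow lever clamp, about 130 x 60 mm, 14 mm high, lying flat; a bystander, leave alone; origin at its underside
- can: blue can, 66 mm across, 100 mm tall; a bystander, leave alone; origin at its underside
- tape: yellow tape measure, 75 x 45 x 70 mm high; a bystander, leave alone; origin at its underside
- brush: paint brush, 180 mm, lying on the bench; a bystander, leave alone; origin at its underside
- block: wooden sanding block, 110 x 60 x 40 mm high; a bystander, leave alone; origin at its underside
Mind the look-alikes: they are no part of the job. Of the things that look like the screwdriver, take the one that is farthest from the robot's base at the start.

How it is judged:
On the way, in this order (a step that is already met when the one before it is completed fails the run):
1. the screwdriver is down in its pocket and let go (x of screwdriver_grip in the frame of pocket between -0.004 and 0.004 m and y of screwdriver_grip in the frame of pocket between -0.004 and 0.004 m and z of screwdriver_grip in the frame of pocket between -0.003 and 0.003 m and angle between the x axis of screwdriver_grip and the x axis of pocket, either way round below 0.1 rad and contact force between screwdriver and the fingers below 0.2 N), for 0.2 s.
2. the lid is seated on the case and let go, all four clips still open (x of lid_grip in the frame of case_top between -0.008 and 0.008 m and y of lid_grip in the frame of case_top between -0.008 and 0.008 m and z of lid_grip in the frame of case_top between 0.024 and 0.03 m and angle between the x axis of lid_grip and the x axis of case_top, either way round below 0.1 rad and angle between the z axis of lid_grip and the z axis of case_top, either way round below 0.05 rad and contact force between lid and the fingers below 0.2 N and value of joint each of clip_a, clip_b, clip_c, clip_d above 0.8 rad), for 0.2 s.
3. two diagonally opposite clips are shut while the other two are still open (((value of joint each of clip_a, clip_c below 0.12 rad and value of joint each of clip_b, clip_d above 0.8 rad) or (value of joint each of clip_b, clip_d below 0.12 rad and value of joint each of clip_a, clip_c above 0.8 rad))), for 0.1 s.
4. all four clips are shut (value of joint each of clip_a, clip_b, clip_c, clip_d below 0.12 rad), for 0.2 s.
At the end, for the whole second after the job is handed in: all four clips shut (within 0.12 rad), the lid seated (within 8 mm, 3 mm in height and 0.1 rad) and the screwdriver still in its pocket (within 4 mm, 3 mm in height), lid and screwdriver at rest (all of step 4 and x of screwdriver_grip in the frame of pocket between -0.004 and 0.004 m and y of screwdriver_grip in the frame of pocket between -0.004 and 0.004 m and z of screwdriver_grip in the frame of pocket between -0.003 and 0.003 m and angle between the x axis of screwdriver_grip and the x axis of pocket, either way round below 0.1 rad and x of lid_grip in the frame of case_top between -0.008 and 0.008 m and y of lid_grip in the frame of case_top between -0.008 and 0.008 m and z of lid_grip in the frame of case_top between 0.024 and 0.03 m and angle between the x axis of lid_grip and the x axis of case_top, either way round below 0.1 rad and angle between the z axis of lid_grip and the z axis of case_top, either way round below 0.05 rad and linear speed of each of lid, screwdriver below 0.02 m/s); the robot touches nothing.
It fails at once if the glass jar is pushed more than 30 mm or tipped (distance of jar from where it was at the start of the episode above 0.03 m or angle between jar's own z axis and vertical above 0.35 rad).
It fails at once if another bystander is pushed more than 30 mm (distance of any of wrench, clamp, can, tape, brush, block from where it was at the start of the episode above 0.03 m).
It fails at once if the can or the tape measure is tipped over (angle between any of can, tape's own z axis and vertical above 0.35 rad).
It also fails if it takes over 72 s, if anything falls off the work surface, if the arm or the gripper's body presses on something with over 40 N, if the wrist force passes 120 N, or if a joint passes its speed limit or range.

## Robot

A 7-joint arm with a two-finger parallel gripper is mounted at the origin on the work surface. World frame = base frame: x ahead of the robot, y to its left, z up, the work surface at z = 0. Lengths are in m, angles in rad, forces in N, time in s.
With the tool pointing down it reaches from about 0.4 to 0.875 m from the base axis. Payload 6.5 kg.
Tool frame: the origin (TCP) lies at the centre of the arm's flange, where the gripper is bolted on; the fingertips stand 166 mm ahead of it and the grasp point (between the pads) lies 147 mm ahead of it; x points along the fingers, y is the direction in which the jaws open and shut, and the axes are right-handed (so a half turn about x gives the same grasp; the last joint's range is limited). The gripper opens to 88 mm and grips with 3 to 60 N. Pads are 18 mm wide; open, the fingers measure 123 mm over their backs; the gripper's body (75 mm by 187 mm) begins 45 mm behind the grasp point.
Start: joints at [-1.289, 0.536, -0.004, 1.538, 0.003, 1.067, -0.071], TCP at [0.222, 0.611, 0.405] pointing down, gripper open.
Joint ranges: [-2.7, 2.7], [-0.37, 2.16], [-1.27, 1.26], [0.24, 2.4], [-1.31, 4.45], [0.19, 1.91], [-2.76, 2.76]. Speed limits (rad/s): [2.39, 2.39, 3.14, 3.14, 3.14, 3.14, 3.14].

## Interface

Orientations are given as [roll, pitch, yaw] about the fixed x, y, z axes, in that order (R = Rz(yaw) Ry(pitch) Rx(roll)).
In Python, from cell import * gives the robot as it stands.
- The arm moves only by the shell command python3 -m handwheel 'ROWS' [OPENING] [FORCE]. ROWS is JSON, a list that holds one entry, the list of rows, each a list of 6 numbers: the shift along the tool's x, y, z as a fraction of full scale, then the turn, a rotation vector about the tool's x, y, z as a fraction of full scale. A call has 1 to 20 rows; each row shifts and turns the commanded pose from where the row before left it, along the tool's axes as they then stand; what a row does not reach is not made up. Full scale, the value 1, is 30 mm for a shift and 0.1 rad for a turn. A row lasts 1/10 s, in which the tool goes at most 50 mm and 8.59 degrees, less where a joint would pass 70% of its speed; a pose out of reach is approached as far as the arm can. A call with a number of a shift or a turn outside -1 to 1 is refused whole. A call with a gripper value outside its range is refused whole. OPENING is the gripper command: -1 is shut, 1 is fully open, values between are in proportion, set as the call begins (- or left out, the last holds). The fingers move at their own pace and stop on an object; FORCE is the grip in N (left out, the last holds). Time passes only in rows, so rows that do not move let the fingers close. It gives the time, the measured TCP pose, the force and the opening at its end, in the units of the state.
- get_obs(): the state, without advancing time (a new reading comes with each control period).
- grab_frame(name): name is "scene" or "top"; returns a dict with "color" (400x640x3 uint8, red, green, blue), "depth" (400x640 float32, m along the optical axis (not along the pixel's ray), 0 where there is no reading), "fx", "fy", "cx", "cy" (pixels), "world_to_cam" (4x4, takes a point from world to camera coordinates). Camera axes: x right, y up, looking along -z (the intrinsics and any distortion apply to the point x, -y, -z); pixel columns grow to the right and rows downward; lengths in m; the calibration is good to about 2 mm. A picture is of the moment at which its call begins.
- job_done(): hands the job in, once; it reports no verdict.
The state is a dict: "time_s": time; "q": joint angles; "qvel": joint speeds; "joint_efforts": joint torques, N m; "eef_pos": TCP position; "ee_rot": TCP orientation; "wrist_force": force on the tool from outside, world axes, zero at the start; "torque": the same for the moment, N m; "gripper_width": finger opening in m.
Only numpy, scipy, OpenCV 4.12 (cv2) and the standard library are available. Lean on these libraries where they do the work, as an engineer would, in place of code of your own. Each camera call takes 0.05 s, during which the arm holds its last target. There are 200 camera calls.

## Working session

There is one attempt and no reset: what is moved stays moved. The work goes in short steps, Python scripts to look and compute and a shell command to move; the robot and the scene stay as the last step left them, time stands still between calls to the robot, and variables do not carry over. Pictures are saved under pics/ and viewed, about 8 in all and at most 12, crops included, and the job is handed in when it is done.

```bash
mkdir -p pics; ls
cat > h.py <<'E'
from cell import *
import numpy as np, cv2
def snap(n):
    f=grab_frame(n); np.savez(''+n+'.npz',**f); return f
def world(f,u,v,z=None):
    M=np.linalg.inv(f['world_to_cam']); r=np.array([(u-f['cx'])/f['fx'],-(v-f['cy'])/f['fy'],-1.])
    o=M[:3,3]; d=M[:3,:3]@r
    if z is None: t=float(f['depth'][int(v),int(u)])
    else: t=(z-o[2])/d[2]
    return o+t*d
E
python3 - <<'E'
from h import *
print(get_obs())
for n in('top','scene'):
    f=snap(n); cv2.imwrite(f'pics/{n}1.png',f['color'][:,:,::-1]); print(n,f['fx'],f['cx'],f['cy'],f['world_to_cam'].round(3).tolist(),[k for k in f])
E
```

```text
pics
{'time_s': 0.0, 'q': array([-1.28917655,  0.53715869, -0.00446938,  1.53882165,  0.00262441,
        1.06726017, -0.071204  ]), 'qvel': array([ 3.03123377e-04, -1.17087575e-03, -1.29171499e-03, -9.07120203e-05,
        1.28958371e-03,  7.24024082e-04, -1.12123236e-03]), 'joint_efforts': array([-1.69593145e-04, -5.70991123e+01,  9.90954526e-01, -2.51599360e+01,
       -5.61534951e-02,  1.79619086e-02,  1.67104358e-04]), 'eef_pos': array([0.22143   , 0.61079406, 0.40386346]), 'ee_rot': array([-1.49373014,  1.56915428, -1.84144386]), 'wrist_force': array([0.21471741, 0.35770386, 1.28391131]), 'torque': array([0.01154451, 0.03546774, 0.02894415]), 'gripper_width': 0.08864625569069877}
top 441.1328560028405 318.0498404662044 196.9160100935845 [[-0.025, -1.0, 0.017, -0.004], [0.985, -0.022, 0.173, -0.517], [-0.172, 0.021, 0.985, -1.394], [0.0, 0.0, 0.0, 1.0]] ['color', 'depth', 'fx', 'fy', 'cx', 'cy', 'world_to_cam']
scene 505.3120473646519 309.7969408256004 197.99866792533092 [[-0.556, 0.831, 0.006, 0.262], [-0.636, -0.43, 0.64, 0.277], [0.534, 0.353, 0.768, -1.921], [0.0, 0.0, 0.0, 1.0]] ['color', 'depth', 'fx', 'fy', 'cx', 'cy', 'world_to_cam']
```

View pics/top1.png

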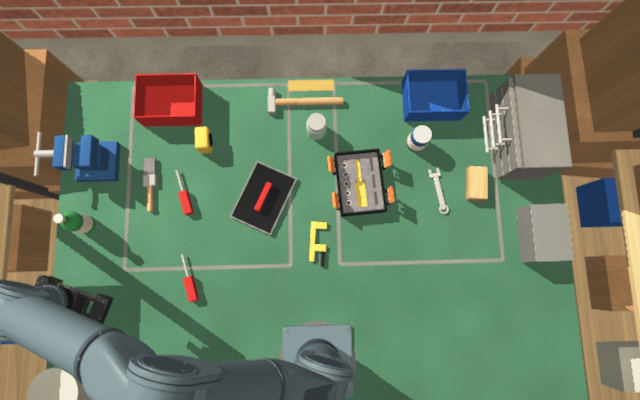

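View pics/scene1.png

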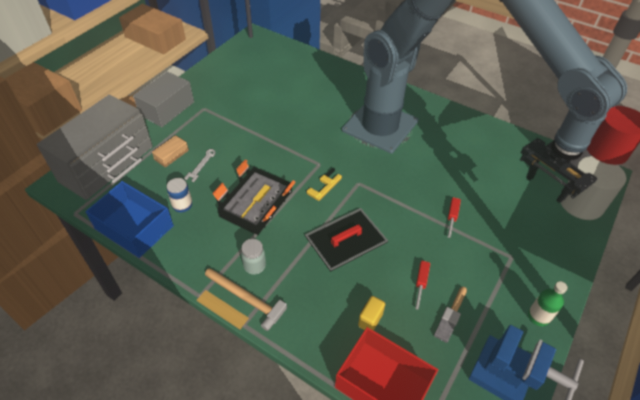

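Top view: base (318,360), far screwdriver (184,200), lid (264,198), case (360,180) with jar (316,126) and can (419,138) near. I'll enlarge these.

Run:
```python
from h import *
f=np.load('top.npz'); c=f['color'][:,:,::-1]
a=cv2.resize(c[140:225,320:400],None,fx=7,fy=7,interpolation=cv2.INTER_CUBIC)[:590,:400*7]
cv2.imwrite('pics/c1.png',a)
b=cv2.resize(c[150:245,165:305],None,fx=5.7,fy=5.7,interpolation=cv2.INTER_CUBIC)
cv2.imwrite('pics/c2.png',b); print(a.shape,b.shape)
```

```text
(590, 560, 3) (542, 798, 3)
```

View pics/c1.png

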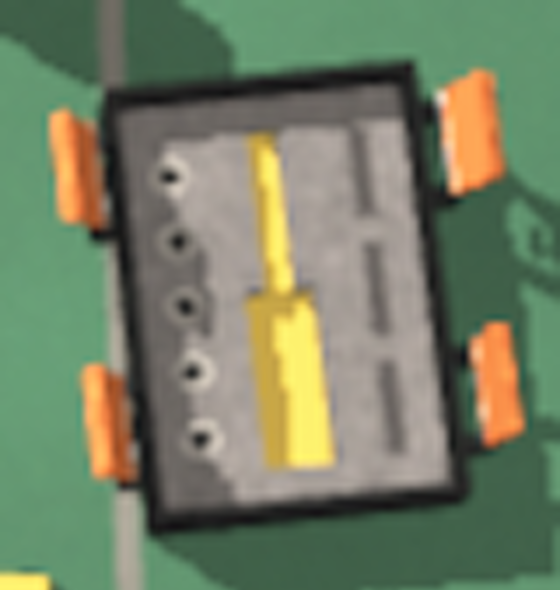

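View pics/c2.png

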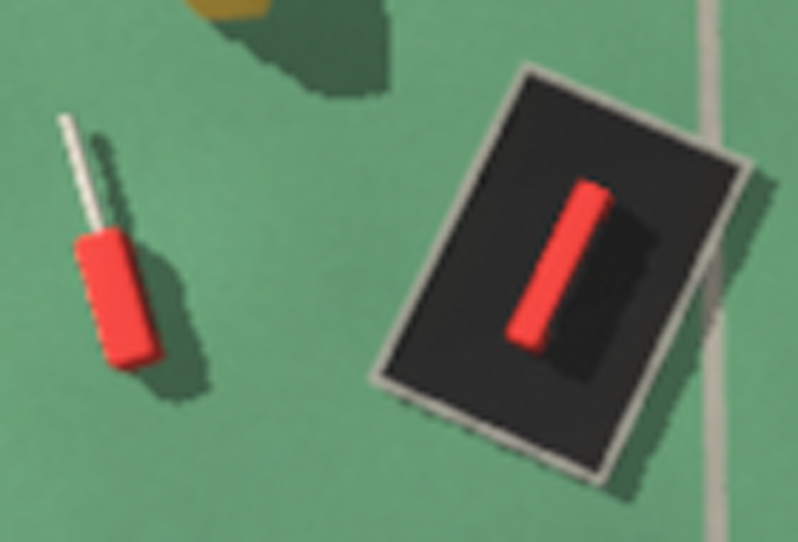

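```bash
cat >> h.py <<'E'
def cloud(f):
    v,u=np.mgrid[0:400,0:640]; d=f['depth']
    M=np.linalg.inv(f['world_to_cam'])
    P=np.stack([(u-f['cx'])/f['fx']*d,-(v-f['cy'])/f['fy']*d,-d],-1)
    return P@M[:3,:3].T+M[:3,3]
def rect(p):
    (c,s,a)=cv2.minAreaRect((p[:,:2]*1000).astype(np.float32)); 
    if s[0]<s[1]: a+=90; s=s[::-1]
    return np.round(c,1),np.round(s,1),round((a+90)%180-90,1),len(p)
E
python3 - <<'E'
from h import *
for n in('top','scene'):
    f=np.load(n+'.npz'); print(n, 'cam',np.linalg.inv(f['world_to_cam'])[:3,3].round(3))
    P=cloud(f); C=f['color'].astype(int); X,Y,Z=P[...,0],P[...,1],P[...,2]
    ok=f['depth']>0
    R,G,B=C[...,0],C[...,1],C[...,2]
    red=(R>120)&(G<95)&(B<95)&ok
    for nm,x,y in(('sd',(.44,.62),(.35,.50)),('lid',(.4,.62),(.1,.3))):
        m=red&(X>x[0])&(X<x[1])&(Y>y[0])&(Y<y[1]); zt=np.percentile(Z[m],80) if m.any() else 0
        print(nm,m.sum(),'ztop',zt); mm=m&(abs(Z-zt)<.004)
        if mm.any(): print(rect(P[mm]),P[mm].mean(0).round(4))
    dark=(C.max(-1)<70)&ok&(X>.4)&(X<.72)&(Y>-.3)&(Y<0)&(Z>.040)&(Z<.054)
    print('case',rect(P[dark]) if dark.any() else 0)
    org=(R>200)&(G>90)&(G<170)&(B<110)&ok&(X>.4)&(X<.72)&(Y>-.3)&(Y<0)&(Z>.03)
    k,l,s,c=cv2.connectedComponentsWithStats(org.astype(np.uint8))
    for i in range(1,k):
        if s[i,4]>15: print('clip',c[i].round(),P[l==i].mean(0).round(3),P[l==i].min(0).round(3),P[l==i].max(0).round(3))
f=np.load('top.npz')
for nm,pts,z in(('case',[(335.3,152.6),(378.9,149),(386.7,210.3),(341.7,216.1)],.046),
 ('lid',[(165+525/5.7,150+65/5.7),(165+752/5.7,150+162/5.7),(165+600/5.7,150+482/5.7),(165+373/5.7,150+378/5.7)],.014)):
    W=np.array([world(f,u,v,z) for u,v in pts]); print(nm,W.round(4).tolist(),W.mean(0))
    e=(W[0]+W[1]-W[2]-W[3])/2; print(np.linalg.norm(e), np.arctan2(e[1],e[0]), np.linalg.norm(W[0]+W[3]-W[1]-W[2])/2)
W=[world(f,165+u/5.7,150+v/5.7,z)for u,v,z in((65,117,.018),(101,234,.028),(76,245,.028),(122,228,.028),(153,355,.028),(110,368,.028))];print(np.round(W,4).tolist())
print(world(f,320+290/7,140+380/7), world(f,320+262/7,140+300/7,.024),world(f,320+285/7,140+295/7,.024))
E
```

```text
top cam [0.269 0.014 1.462]
sd 197 ztop 0.03009133822129839
(array([513.9, 419.6]), array([75.6, 26.5]), 17.4, 129) [0.5143 0.4192 0.0292]
lid 199 ztop 0.041769805112791845
(array([526.6, 163.5]), array([97.1, 17.8]), -25.5, 121) [0.5244 0.1644 0.0409]
case (array([ 567.5, -156.8]), array([209.8, 173.1]), 4.6, 332)
clip [387. 158.] [ 0.635 -0.244  0.074] [ 0.61  -0.253  0.036] [ 0.659 -0.236  0.091]
clip [330. 163.] [ 0.618 -0.056  0.086] [ 0.596 -0.06   0.081] [ 0.642 -0.054  0.09 ]
clip [391. 194.] [ 0.515 -0.248  0.078] [ 0.49  -0.255  0.048] [ 0.539 -0.243  0.095]
clip [334. 199.] [ 0.501 -0.067  0.086] [ 0.475 -0.069  0.078] [ 0.525 -0.06   0.092]
scene cam [1.349 0.579 1.297]
sd 245 ztop 0.030047128302341353
(array([514.7, 427.7]), array([79.6, 25.3]), 16.8, 153) [0.5131 0.427  0.029 ]
lid 249 ztop 0.03953011493909657
(array([526.4, 170.5]), array([99. , 19.9]), -25.0, 132) [0.5258 0.1713 0.0389]
case (array([ 566. , -152.1]), array([215.8, 177.7]), 3.7, 423)
clip [242. 168.] [ 0.515 -0.241  0.072] [ 0.493 -0.247  0.058] [ 0.539 -0.236  0.09 ]
clip [290. 186.] [ 0.497 -0.061  0
[... 193 characters left out ...]
 0.044] [ 0.643 -0.044  0.088]
case [[0.6646, -0.0774, 0.046], [0.6739, -0.2231, 0.046], [0.4673, -0.2384, 0.046], [0.4517, -0.0913, 0.046]] [ 0.56438587 -0.15756108  0.046     ]
0.21022687497962728 0.06937945175879975 0.1469379938028126
lid [[0.6483, 0.1854, 0.014], [0.5867, 0.0522, 0.014], [0.4004, 0.1428, 0.014], [0.4637, 0.2734, 0.014]] [0.52473687 0.1634696  0.014     ]
0.20583066295681363 -0.4486961827879153 0.14594772164475933
[[0.6215, 0.4539, 0.018], [0.5492, 0.4282, 0.028], [0.5431, 0.4423, 0.028], [0.5525, 0.4162, 0.028], [0.478, 0.3966, 0.028], [0.471, 0.4209, 0.028]]
[ 0.52918929 -0.16321377  0.00597548] [ 0.5649662  -0.14930364  0.024     ] [ 0.56715678 -0.16037895  0.024     ]
```

```bash
cat >> h.py <<'E'
from scipy.spatial.transform import Rotation as Rn
def plan(pos,yaw):
    """jaw (tool y) along world dir of object's y axis for object yaw; pos=TCP target. Prints rotvec (tool axes, /0.1), then shift in turned tool frame (/0.03)"""
    o=get_obs(); R=Rn.from_euler('xyz',o['ee_rot'])
    best=None
    for s in(0,np.pi):
        a=yaw+s; y=np.array([-np.sin(a),np.cos(a),0]); x=np.array([0,0,-1.]); z=np.cross(x,y)
        T=Rn.from_matrix(np.c_[x,y,z]); r=(R.inv()*T)
        if best is None or r.magnitude()<best[0]: best=(r.magnitude(),T,r)
    _,T,r=best
    sh=T.inv().apply(np.array(pos)-o['eef_pos'])/.03
    print('t',round(o['time_s'],2),'pos',o['eef_pos'].round(4),'q7',o['q'][6].round(2),'F',o['wrist_force'].round(1),'w',round(o['gripper_width'],4),'\n TURN',(r.as_rotvec()/.1).round(2),'SHIFT',sh.round(2), 'tool y',T.as_matrix()[:,1].round(2),'z',T.as_matrix()[:,2].round(2))
E
python3 -c "
from h import *
plan([.5138,.423,.283],.30)"
```

```text
t 0.1 pos [0.2215 0.6108 0.4039] q7 -0.07 F [-0. -0.  0.] w 0.0882 
 TURN [-6.48 -0.    0.01] SHIFT [ 4.03 -8.86  7.46] tool y [-0.3   0.96  0.  ] z [0.96 0.3  0.  ]
```

```bash
python3 -m handwheel '[[[0,0,0,-0.93,0,0],[0,0,0,-0.93,0,0],[0,0,0,-0.93,0,0],[0,0,0,-0.93,0,0],[0,0,0,-0.93,0,0],[0,0,0,-0.93,0,0],[0,0,0,-0.9,0,0],[0.4,-0.89,0.75,0,0,0],[0.4,-0.89,0.75,0,0,0],[0.4,-0.89,0.75,0,0,0],[0.4,-0.89,0.75,0,0,0],[0.4,-0.89,0.75,0,0,0],[0.4,-0.89,0.75,0,0,0],[0.4,-0.89,0.75,0,0,0],[0.4,-0.89,0.75,0,0,0],[0.4,-0.89,0.75,0,0,0],[0.4,-0.89,0.75,0,0,0],[0,0,0,0,0,0],[0,0,0,0,0,0]]]' 1
python3 - <<'E'
from h import *
plan([.5138,.423,.283],.30)
o=get_obs(); g=o['eef_pos']; R=Rn.from_euler('xyz',o['ee_rot']).as_matrix()
out=[]
for n in('top','scene'):
    f=snap(n); P=cloud(f); L=(P-g)@R   # tool coords
    m=(f['depth']>0)&(abs(L[...,1])<.13)&(abs(L[...,2])<.10)&(L[...,0]<.19)&(L[...,0]>-.02)
    print(n,m.sum())
    for a in np.arange(0,.18,.02):
        k=m&(L[...,0]>=a)&(L[...,0]<a+.02); q=L[k]
        if len(q): print(round(a,2),len(q),'y',np.percentile(q[:,1],[2,98]).round(3),'z',np.percentile(q[:,2],[2,98]).round(3))
    C=f['color'][:,:,::-1]; v,u=np.where(m); cu,cv=int(u.mean()),int(v.mean())
    out.append(cv2.resize(C[max(cv-50,0):cv+50,max(cu-66,0):cu+66],(660,500) if 0 else (528,400),interpolation=cv2.INTER_CUBIC)[:300]if 0 else cv2.resize(C[max(cv-45,0):cv+45,max(cu-55,0):cu+55],(400,327),interpolation=cv2.INTER_CUBIC)); print(cu,cv)
cv2.imwrite('pics/g.png',np.hstack(out))
E
```

```text
time_s: 2.0
eef_pos: [0.5159, 0.4217, 0.2839]
ee_rot: [-2.667, 1.569, -2.369]
wrist_force: [0.2, -0.0, -0.1]
gripper_width: 0.0881
t 2.0 pos [0.5159 0.4217 0.2839] q7 1.05 F [ 0.2 -0.  -0.1] w 0.0881 
 TURN [-0.02 -0.01  0.01] SHIFT [ 0.03  0.06 -0.05] tool y [-0.3   0.96  0.  ] z [0.96 0.3  0.  ]
top 572
0.0 67 y [-0.044 -0.032] z [-0.017  0.033]
0.02 22 y [-0.044 -0.042] z [-0.019  0.019]
0.04 232 y [-0.096 -0.04 ] z [-0.033  0.032]
0.06 204 y [-0.097 -0.043] z [-0.034  0.03 ]
0.08 42 y [-0.088 -0.038] z [-0.035  0.032]
186 183
scene 1850
0.0 215 y [-0.036  0.036] z [-0.023  0.036]
0.02 25 y [-0.036  0.016] z [-0.013  0.032]
0.04 645 y [-0.086  0.096] z [-0.031  0.032]
0.06 503 y [-0.086  0.093] z [-0.031  0.034]
0.08 258 y [-0.078  0.086] z [-0.023  0.035]
0.1 10 y [-0.07   0.057] z [-0.013  0.028]
0.12 54 y [-0.054  0.064] z [0.001 0.013]
0.14 52 y [-0.052  0.063] z [-0.013  0.011]
0.16 9 y [-0.052  0.06 ] z [0.002 0.009]
435 235
```

View pics/g.png

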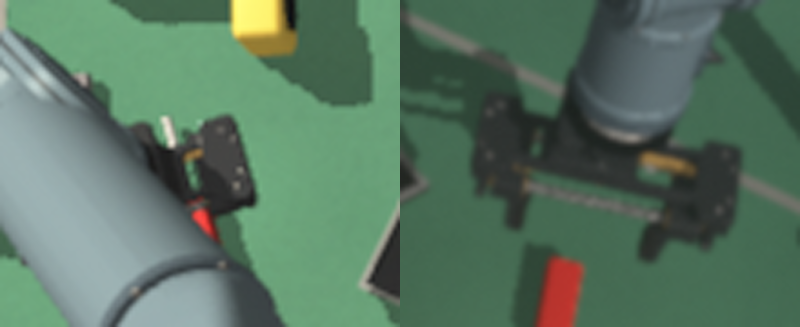

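```bash
python3 -m handwheel '[[[0.83,0.01,-0.05,0,0,0],[0.83,0,0,0,0,0],[0.83,0,0,0,0,0],[0.8,0,0,0,0,0],[0,0,0,0,0,0],[0,0,0,0,0,0]]]' 1; python3 -m handwheel '[[[0,0,0,0,0,0],[0,0,0,0,0,0],[0,0,0,0,0,0],[0,0,0,0,0,0],[0,0,0,0,0,0],[0,0,0,0,0,0],[0,0,0,0,0,0],[0,0,0,0,0,0]]]' -1 20
```

```text
time_s: 2.7
eef_pos: [0.5131, 0.4235, 0.1866]
ee_rot: [1.831, 1.57, 2.133]
wrist_force: [0.7, -0.4, -0.7]
gripper_width: 0.0883
time_s: 3.5
eef_pos: [0.5139, 0.4225, 0.186]
ee_rot: [2.125, 1.571, 2.425]
wrist_force: [0.4, -0.5, 0.5]
gripper_width: 0.0277
```

```bash
python3 -m handwheel '[[[-0.9,0,0,0,0,0],[-0.9,0,0,0,0,0],[-0.9,0,0,0,0,0],[-0.9,0,0,0,0,0],[-0.6,0,0,0.58,0,0],[-0.2,0,0,0.58,0,0],[0,0,0,0.58,0,0],[0,0,0,0.55,0,0],[0,0,0,0,0,0]]]'; python3 -c "
from h import *
plan([.528,-.1577,.31],.072)"
```

```text
time_s: 4.4
eef_pos: [0.5137, 0.4223, 0.3177]
ee_rot: [-2.273, 1.57, -2.202]
wrist_force: [0.0, -1.5, -1.9]
gripper_width: 0.0278
t 4.4 pos [0.5137 0.4223 0.3177] q7 0.86 F [ 0.  -1.5 -1.9] w 0.0278 
 TURN [-0.01 -0.01  0.01] SHIFT [  0.26 -19.32  -0.91] tool y [-0.07  1.    0.  ] z [1.   0.07 0.  ]
```

```bash
python3 -m handwheel '[[[0.01,-0.98,-0.045,0,0,0],[0.01,-1,-0.045,0,0,0],[0.01,-1,-0.045,0,0,0],[0.01,-1,-0.045,0,0,0],[0.01,-1,-0.045,0,0,0],[0.01,-1,-0.045,0,0,0],[0.01,-1,-0.045,0,0,0],[0.01,-1,-0.045,0,0,0],[0.01,-1,-0.045,0,0,0],[0.01,-1,-0.045,0,0,0],[0.01,-1,-0.045,0,0,0],[0.01,-1,-0.045,0,0,0],[0.01,-1,-0.045,0,0,0],[0.01,-1,-0.045,0,0,0],[0.01,-1,-0.045,0,0,0],[0.01,-1,-0.045,0,0,0],[0.01,-1,-0.045,0,0,0],[0.01,-1,-0.045,0,0,0],[0.01,-1,-0.045,0,0,0],[0,-0.35,-0.045,0,0,0]]]'; python3 -m handwheel '[[[0,0,0,0,0,0],[0,0,0,0,0,0]]]'
cat > bias.py <<'E'
from h import *
import sys
plan([.528,-.1577,.31],.072)
o=get_obs(); g=o['eef_pos']; R=Rn.from_euler('xyz',o['ee_rot']).as_matrix(); out=[]
for n in('top','scene'):
    f=snap(n); P=cloud(f); L=(P-g)@R
    m=(f['depth']>0)&(abs(L[...,1])<.13)&(abs(L[...,2])<.10)&(L[...,0]<.168)&(L[...,0]>-.02)
    for a in (.04,.06,.08,.12,.14):
        q=L[m&(L[...,0]>=a)&(L[...,0]<a+.02)]
        if len(q)>5: print(n,a,len(q),'y',np.percentile(q[:,1],[2,98]).round(3),'z',np.percentile(q[:,2],[2,98]).round(3))
    out.append(cv2.resize(f['color'][:,:,::-1],(400,250)) if 0 else f['color'][:,:,::-1])
c=[out[0][110:240,290:430],out[1][120:250,200:340]]
cv2.imwrite(sys.argv[1],np.hstack([cv2.resize(i,(400,371),interpolation=cv2.INTER_CUBIC) for i in c]))
E
python3 bias.py pics/h.png
```

```text
time_s: 6.4
eef_pos: [0.5278, -0.1615, 0.3123]
ee_rot: [-1.703, 1.569, -1.635]
wrist_force: [0.2, -0.7, -1.6]
gripper_width: 0.0276
time_s: 6.6
eef_pos: [0.5283, -0.1565, 0.3122]
ee_rot: [1.742, 1.57, 1.814]
wrist_force: [0.4, -0.6, -1.8]
gripper_width: 0.0276
t 6.6 pos [ 0.5283 -0.1565  0.3122] q7 1.86 F [ 0.4 -0.6 -1.8] w 0.0276 
 TURN [ 0.01 -0.   -0.01] SHIFT [ 0.07 -0.04 -0.01] tool y [-0.07  1.    0.  ] z [1.   0.07 0.  ]
top 0.04 202 y [0.029 0.09 ] z [-0.031  0.032]
top 0.06 231 y [0.023 0.091] z [-0.033  0.033]
top 0.08 59 y [0.023 0.075] z [-0.033  0.033]
scene 0.04 330 y [-0.086  0.095] z [-0.028  0.033]
scene 0.06 502 y [-0.087  0.097] z [-0.03   0.035]
scene 0.08 276 y [-0.077  0.089] z [-0.025  0.035]
scene 0.12 52 y [-0.025  0.034] z [-0.006  0.011]
scene 0.14 130 y [-0.023  0.032] z [-0.01   0.038]
```

View pics/h.png

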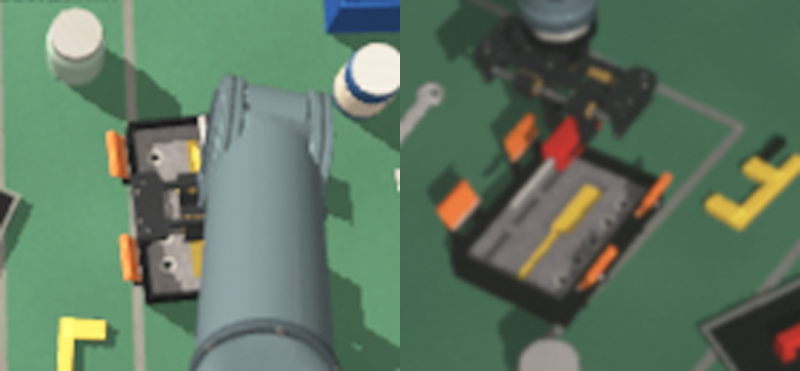

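```bash
cat > fit.py <<'E'
from h import *
from scipy.optimize import minimize
def proj(f,P):
    W=f['world_to_cam']; c=P@W[:3,:3].T+W[:3,3]
    return np.c_[f['cx']+f['fx']*c[:,0]/-c[:,2], f['cy']-f['fy']*c[:,1]/-c[:,2]]
def box(x0,x1,h,z): return np.array([[x0,-h,z],[x1,-h,z],[x1,h,z],[x0,h,z]])
S=8
def fit(f,img,u0,v0,u1,v1,walls):
    c=img[v0:v1,u0:u1].astype(int); R,G,B=c[...,0],c[...,1],c[...,2]
    obs=np.clip((np.minimum(R,G)-B-30)/40.,0,1)
    def poly(Q,p):
        cs,sn=np.cos(p[2]),np.sin(p[2]); W=np.c_[p[0]+cs*Q[:,0]-sn*Q[:,1],p[1]+sn*Q[:,0]+cs*Q[:,1],Q[:,2]]
        m=np.zeros(((v1-v0)*S,(u1-u0)*S),np.uint8); q=(proj(f,W)-[u0,v0]+.0)*S+S/2-.5
        cv2.fillPoly(m,[np.round(q*16).astype(np.int32)],1,shift=4); return m
    def model(p):
        a=poly(box(-.081,.005,.017,.024),p); b=poly(box(.005,.083,.007,.024),p)
        if not walls: a&=poly(box(-.081,.005,.017,.008),p); b&=poly(box(.005,.083,.007,.016),p)
        return cv2.resize(((a|b)*1.),(u1-u0,v1-v0),interpolation=cv2.INTER_AREA)
    best=None
    for st in((.565,-.155,.07),(.568,-.158,.06)):
        r=minimize(lambda p:((model(p)-obs)**2).sum(),st,method='Nelder-Mead',options=dict(initial_simplex=np.array(st)+np.array([[0,0,0],[.006,0,0],[0,.006,0],[0,0,.05]]),xatol=1e-5))
        if best is None or r.fun<best.fun: best=r
    print('walls',walls,best.x.round(4),'res',best.fun.round(2),'area',obs.sum().round(1))
f=dict(np.load('top.npz')); i=cv2.imread('pics/top1.png')[:,:,::-1]
for w in(0,1): fit(f,i,345,150,375,215,w)
f=dict(np.load('scene.npz'))
i=cv2.imread('pics/scene1.png')[:,:,::-1]
for w in(0,1): fit(f,i,232,178,280,218,w)
E
python3 fit.py
```

```text
walls 0 [ 0.5667 -0.1577  0.0816] res 6.01 area 339.5
walls 1 [ 0.5653 -0.1569  0.0778] res 8.36 area 339.5
walls 0 [ 0.5664 -0.1518  0.0824] res 22.75 area 202.4
walls 1 [ 0.5743 -0.1483  0.0615] res 92.81 area 202.4
```

```bash
python3 -c "
from h import *
plan([.528,-.1588,.204],.081)"
```

```text
t 6.7 pos [ 0.5285 -0.156   0.3123] q7 1.86 F [-0.2 -0.2 -1.4] w 0.0277 
 TURN [-0.07 -0.   -0.01] SHIFT [ 3.61 -0.09 -0.02] tool y [-0.08  1.    0.  ] z [1.   0.08 0.  ]
```

```bash
python3 -m handwheel '[[[0.8,-0.09,-0.02,-0.07,0,0],[0.8,0,0,0,0,0],[0.8,0,0,0,0,0],[0.6,0,0,0,0,0],[0.15,0,0,0,0,0],[0,0,0,0,0,0],[0,0,0,0,0,0],[0,0,0,0,0,0]]]'; python3 -c "
from h import *
plan([.528,-.1588,.204],.081)"
```

```text
time_s: 7.5
eef_pos: [0.5284, -0.1606, 0.2189]
ee_rot: [-0.266, 1.569, -0.188]
wrist_force: [-0.5, 0.9, -0.8]
gripper_width: 0.028
t 7.5 pos [ 0.5284 -0.1606  0.2189] q7 1.87 F [-0.5  0.9 -0.8] w 0.028 
 TURN [-0.02  0.02  0.01] SHIFT [ 0.5   0.06 -0.01] tool y [-0.08  1.    0.  ] z [1.   0.08 0.  ]
```

```bash
python3 -m handwheel '[[[0.2,0,0,0,0,0],[0,0,0,0,0,0],[0,0,0,0,0,0],[0,0,0,0,0,0]]]'; python3 -c "
from h import *
plan([.528,-.1588,.204],.081)"
```

```text
time_s: 7.9
eef_pos: [0.5279, -0.1607, 0.2119]
ee_rot: [-0.259, 1.571, -0.181]
wrist_force: [0.6, -0.5, -1.6]
gripper_width: 0.0279
t 7.9 pos [ 0.5279 -0.1607  0.2119] q7 1.87 F [ 0.6 -0.5 -1.6] w 0.0279 
 TURN [-0.03  0.    0.  ] SHIFT [0.26 0.06 0.01] tool y [-0.08  1.    0.  ] z [1.   0.08 0.  ]
```

Shift y by +0.06 to correct, then lower watching force.

```bash
python3 -m handwheel '[[[0,0.06,0,-0.03,0,0],[0,0,0,0,0,0],[0.13,0,0,0,0,0],[0.13,0,0,0,0,0],[0,0,0,0,0,0],[0,0,0,0,0,0]]]'
python3 - <<'E'
from h import *
plan([.528,-.1588,.204],.081)
out=[]
f=snap('scene'); C=f['color'][:,:,::-1]
cv2.imwrite('pics/i.png',cv2.resize(C[140:240,200:320],(720,600),interpolation=cv2.INTER_CUBIC))
E
```

```text
time_s: 8.5
eef_pos: [0.5276, -0.1589, 0.2038]
ee_rot: [2.932, 1.57, 3.013]
wrist_force: [-0.1, -0.1, -2.5]
gripper_width: 0.0277
t 8.5 pos [ 0.5276 -0.1589  0.2038] q7 1.87 F [-0.1 -0.1 -2.5] w 0.0277 
 TURN [ 0.   -0.01 -0.  ] SHIFT [-0.01  0.    0.01] tool y [-0.08  1.    0.  ] z [1.   0.08 0.  ]
```

View pics/i.png

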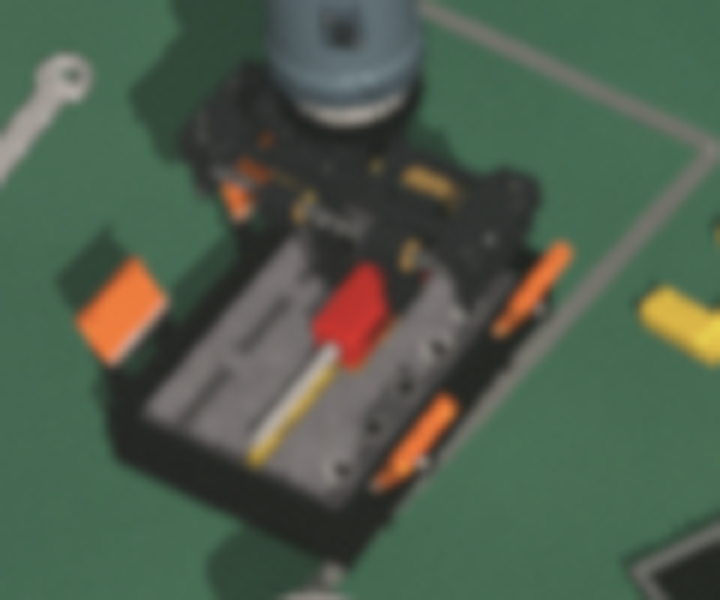

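The shaft lies in line over its slot ((290,400) in the crop) with no contact force, so I release, rise, close and press.

```bash
python3 -m handwheel '[[[0,0,0,0,0,0],[0,0,0,0,0,0],[0,0,0,0,0,0],[0,0,0,0,0,0],[-0.8,0,0,0,0,0],[-0.4,0,0,0,0,0]]]' 0.1; python3 -m handwheel '[[[0,0,0,0,0,0],[0,0,0,0,0,0],[0,0,0,0,0,0],[0,0,0,0,0,0],[0,0,0,0,0,0]]]' -1
python3 - <<'E'
from h import *
plan([.528,-.1588,.202],.081)
f=snap('scene'); P=cloud(f); C=f['color'].astype(int)
m=(C[...,0]>120)&(C[...,1]<95)&(C[...,2]<95)&(P[...,1]<-.1)&(P[...,1]>-.25)&(P[...,0]>.4)&(P[...,0]<.65)
print(m.sum(),np.percentile(P[m],[2,20,50,80,98],axis=0).round(4))
E
```

```text
time_s: 9.15
eef_pos: [0.5281, -0.159, 0.2413]
ee_rot: [-0.318, 1.569, -0.237]
wrist_force: [1.0, -0.3, 0.5]
gripper_width: 0.0484
time_s: 9.65
eef_pos: [0.5275, -0.1588, 0.2395]
ee_rot: [2.847, 1.57, 2.928]
wrist_force: [-0.0, -0.1, 0.4]
gripper_width: 0.0103
t 9.65 pos [ 0.5275 -0.1588  0.2395] q7 1.87 F [-0.  -0.1  0.4] w 0.0103 
 TURN [ 0.   -0.01 -0.  ] SHIFT [ 1.25 -0.    0.02] tool y [-0.08  1.    0.  ] z [1.   0.08 0.  ]
220 [[ 0.486  -0.2456  0.0165]
 [ 0.5079 -0.1623  0.0278]
 [ 0.5352 -0.15    0.0337]
 [ 0.5621 -0.1428  0.0382]
 [ 0.6266 -0.137   0.0886]]
```

```bash
python3 -m handwheel '[[[0.6,0,0,0,0,0],[0.4,0,0,0,0,0],[0.15,0,0,0,0,0],[0.1,0,0,0,0,0],[0.1,0,0,0,0,0],[0,0,0,0,0,0]]]' -1; python3 -c "
from h import *
plan([.528,-.1588,.202],.081)"
```

```text
time_s: 10.3
eef_pos: [0.5275, -0.1589, 0.2023]
ee_rot: [2.747, 1.569, 2.828]
wrist_force: [-11.3, 3.7, 33.4]
gripper_width: 0.0006
t 10.3 pos [ 0.5275 -0.1589  0.2023] q7 1.87 F [-11.3   3.7  33.4] w 0.0006 
 TURN [-0.   -0.02 -0.01] SHIFT [0.01 0.   0.02] tool y [-0.08  1.    0.  ] z [1.   0.08 0.  ]
```

```bash
python3 -m handwheel '[[[-0.6,0,0,0,0,0],[-0.9,0,0,0,0,0],[-0.9,0,0,0,0,0],[-0.9,0,0,0,0,0],[-0.5,0,0,0,0,0],[0,0,0,0,0,0]]]' 1
python3 - <<'E'
from h import *
plan([.526,.166,.315],-.441)
for n in('scene','top'):
    f=snap(n); P=cloud(f); C=f['color'].astype(int)
    m=(C[...,0]>120)&(C[...,1]<85)&(C[...,2]<85)&(P[...,1]<-.12)&(P[...,1]>-.20)&(P[...,0]>.46)&(P[...,0]<.6)
    t=m&(P[...,2]>.032); print(n,m.sum(),t.sum(), rect(P[t]) if t.sum()>5 else '', np.percentile(P[m][:,2],[5,50,95]) if m.any() else '')
    if n=='scene':cv2.imwrite('pics/j.png',cv2.resize(f['color'][140:240,200:320,::-1],(720,600),interpolation=cv2.INTER_CUBIC))
E
```

```text
time_s: 10.9
eef_pos: [0.5286, -0.1592, 0.316]
ee_rot: [-0.311, 1.566, -0.23]
wrist_force: [-0.2, 0.5, 0.6]
gripper_width: 0.0462
t 10.9 pos [ 0.5286 -0.1592  0.316 ] q7 1.87 F [-0.2  0.5  0.6] w 0.0462 
 TURN [5.22 0.05 0.  ] SHIFT [ 0.03  9.77 -4.71] tool y [0.43 0.9  0.  ] z [ 0.9  -0.43  0.  ]
scene 205 116 (array([ 529. , -154.2]), array([81.2, 26.8]), 3.7, 116) [0.01936567 0.03301561 0.03943709]
top 47 35 (array([ 527.6, -144.3]), array([70.3, 28.7]), -3.6, 35) [0.01968265 0.03502973 0.2340565 ]
```

View pics/j.png

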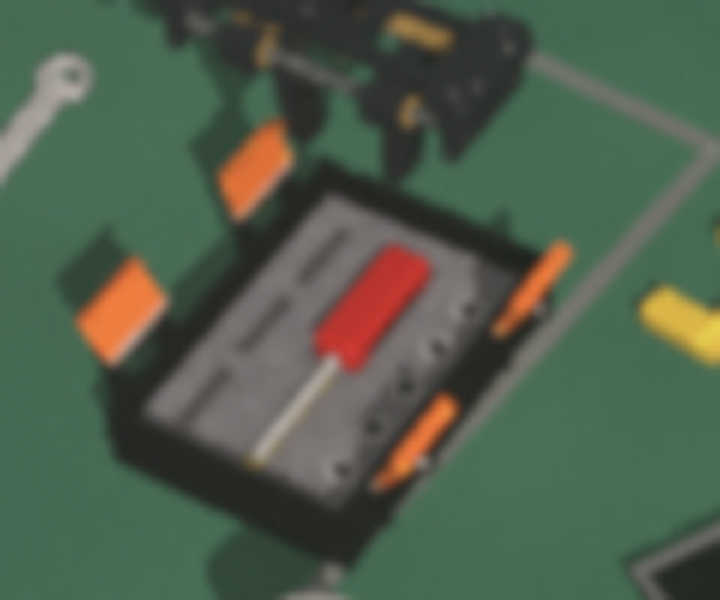

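Screwdriver lies flush in the cut-out (handle (375,305), shaft in slot), clips open. Next the lid.

```bash
python3 -m handwheel '[[[0,0,0,0.87,0,0],[0,0,0,0.87,0,0],[0,0,0,0.87,0,0],[0,0,0,0.87,0,0],[0,0,0,0.87,0,0],[0,0,0,0.87,0,0],[0,0.97,-0.47,0,0,0],[0,0.97,-0.47,0,0,0],[0,0.97,-0.47,0,0,0],[0,0.97,-0.47,0,0,0],[0,0.97,-0.47,0,0,0],[0,0.97,-0.47,0,0,0],[0,0.97,-0.47,0,0,0],[0,0.97,-0.47,0,0,0],[0,0.97,-0.47,0,0,0],[0,0.97,-0.47,0,0,0],[0,0,0,0,0,0],[0,0,0,0,0,0],[0,0,0,0,0,0]]]' 1; python3 -c "
from h import *
plan([.5255,.1658,.181],-.441)"
```

```text
time_s: 12.9
eef_pos: [0.5242, 0.1631, 0.3127]
ee_rot: [-1.847, 1.569, -2.289]
wrist_force: [-0.4, -1.2, -1.0]
gripper_width: 0.0882
t 12.9 pos [0.5242 0.1631 0.3127] q7 0.8 F [-0.4 -1.2 -1. ] w 0.0882 
 TURN [-0.01 -0.01  0.02] SHIFT [ 4.39  0.1  -0.  ] tool y [0.43 0.9  0.  ] z [ 0.9  -0.43  0.  ]
```

```bash
python3 -m handwheel '[[[0.9,0.1,0,0,0,0],[0.9,0,0,0,0,0],[0.9,0,0,0,0,0],[0.9,0,0,0,0,0],[0.5,0,0,0,0,0],[0,0,0,0,0,0],[0,0,0,0,0,0],[0,0,0,0,0,0],[0,0,0,0,0,0]]]' 1; python3 -c "
from h import *
plan([.5255,.1658,.181],-.441)"
```

```text
time_s: 13.8
eef_pos: [0.5262, 0.1673, 0.1917]
ee_rot: [0.793, 1.569, 0.352]
wrist_force: [0.1, 0.2, 0.1]
gripper_width: 0.088
t 13.8 pos [0.5262 0.1673 0.1917] q7 0.82 F [0.1 0.2 0.1] w 0.088 
 TURN [ 0.    0.01 -0.02] SHIFT [ 0.36 -0.05  0.  ] tool y [0.43 0.9  0.  ] z [ 0.9  -0.43  0.  ]
```

```bash
python3 -m handwheel '[[[0.3,-0.05,0,0,0,0],[0,0,0,0,0,0],[0,0,0,0,0,0]]]' 1; python3 -m handwheel '[[[0,0,0,0,0,0],[0,0,0,0,0,0],[0,0,0,0,0,0],[0,0,0,0,0,0],[0,0,0,0,0,0],[0,0,0,0,0,0],[0,0,0,0,0,0],[0,0,0,0,0,0],[0,0,0,0,0,0],[0,0,0,0,0,0]]]' -1 40;  python3 -c "
from h import *
plan([.5255,.1658,.181],-.441)"
```

```text
time_s: 14.1
eef_pos: [0.5248, 0.1657, 0.1813]
ee_rot: [-2.318, 1.57, -2.758]
wrist_force: [-0.4, 0.5, -0.2]
gripper_width: 0.088
time_s: 15.1
eef_pos: [0.525, 0.166, 0.1816]
ee_rot: [1.124, 1.57, 0.683]
wrist_force: [0.7, 1.2, -0.7]
gripper_width: 0.0178
t 15.1 pos [0.525  0.166  0.1816] q7 0.82 F [ 0.7  1.2 -0.7] w 0.0178 
 TURN [ 0.  0. -0.] SHIFT [0.02 0.   0.02] tool y [0.43 0.9  0.  ] z [ 0.9  -0.43  0.  ]
```

```bash
python3 -m handwheel '[[[-0.4,0,0,0,0,0],[-0.7,0,0,0,0,0],[-0.9,0,0,0,0,0],[-0.9,0,0,0,0,0],[-0.9,0,0,0,0,0],[-0.7,0,0,0,0,0],[-0.2,0,0,-0.87,0,0],[0,0,0,-0.87,0,0],[0,0,0,-0.87,0,0],[0,0,0,-0.87,0,0],[0,0,0,-0.87,0,0],[0,0,0,-0.87,0,0],[0,0,0,0,0,0],[0,0,0,0,0,0]]]'; python3 -c "
from h import *
plan([.5662,-.1557,.315],.081)"
```

```text
time_s: 16.5
eef_pos: [0.5248, 0.1656, 0.3228]
ee_rot: [-2.449, 1.571, -2.37]
wrist_force: [0.2, -0.2, -2.0]
gripper_width: 0.0173
t 16.5 pos [0.5248 0.1656 0.3228] q7 1.25 F [ 0.2 -0.2 -2. ] w 0.0173 
 TURN [-0.02 -0.    0.  ] SHIFT [  0.26 -10.79   0.51] tool y [-0.08  1.    0.  ] z [1.   0.08 0.  ]
```

```bash
python3 -m handwheel '[[[0,-0.5,0.04,0,0,0],[0,-0.9,0.04,0,0,0],[0,-0.9,0.04,0,0,0],[0,-0.9,0.04,0,0,0],[0,-0.9,0.04,0,0,0],[0,-0.9,0.04,0,0,0],[0,-0.9,0.04,0,0,0],[0,-0.9,0.04,0,0,0],[0,-0.9,0.04,0,0,0],[0,-0.9,0.04,0,0,0],[0,-0.9,0.04,0,0,0],[0,-0.9,0.04,0,0,0],[0,-0.39,0.03,0,0,0],[0,0,0,0,0,0],[0,0,0,0,0,0],[0,0,0,0,0,0],[0,0,0,0,0,0]]]'
python3 - <<'E'
from h import *
plan([.5662,-.1557,.235],.081)
o=get_obs(); g=o['eef_pos']; R=Rn.from_euler('xyz',o['ee_rot']).as_matrix()
f=snap('scene'); cv2.imwrite('pics/k.png',cv2.resize(f['color'][100:240,180:320,::-1],(600,600),interpolation=cv2.INTER_CUBIC))
E
```

```text
time_s: 18.2
eef_pos: [0.5666, -0.154, 0.3225]
ee_rot: [1.632, 1.57, 1.715]
wrist_force: [-0.3, -0.7, -2.1]
gripper_width: 0.0177
t 18.2 pos [ 0.5666 -0.154   0.3225] q7 1.86 F [-0.3 -0.7 -2.1] w 0.0177 
 TURN [ 0.02 -0.   -0.01] SHIFT [ 2.92 -0.05 -0.02] tool y [-0.08  1.    0.  ] z [1.   0.08 0.  ]
```

View pics/k.png

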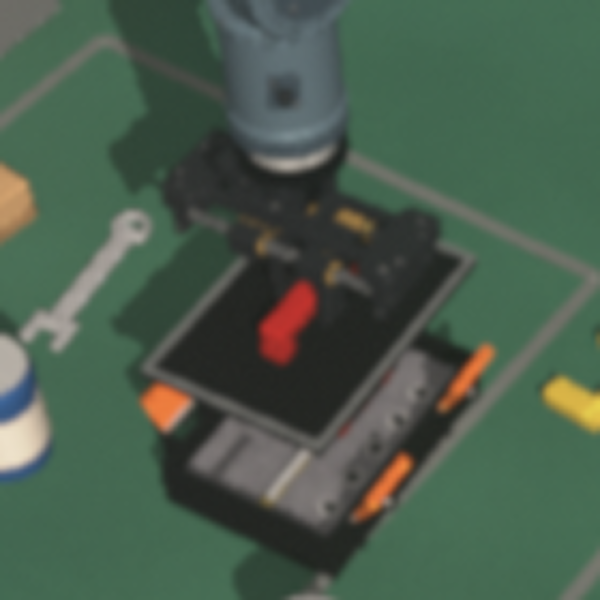

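Lid (310,340) hangs level and square over the case. Lowering.

```bash
python3 -m handwheel '[[[0.7,-0.05,-0.02,0,0,0],[0.8,0,0,0,0,0],[0.8,0,0,0,0,0],[0.6,0,0,0,0,0],[0.1,0,0,0,0,0],[0,0,0,0,0,0],[0,0,0,0,0,0],[0,0,0,0,0,0],[0,0,0,0,0,0]]]'; python3 -c "
from h import *
plan([.5662,-.1557,.2226],.081)"
```

```text
time_s: 19.15
eef_pos: [0.5664, -0.1572, 0.2334]
ee_rot: [-0.284, 1.569, -0.203]
wrist_force: [0.2, -0.6, -2.8]
gripper_width: 0.0178
t 19.15 pos [ 0.5664 -0.1572  0.2334] q7 1.87 F [ 0.2 -0.6 -2.8] w 0.0178 
 TURN [0.   0.02 0.  ] SHIFT [ 0.36  0.05 -0.  ] tool y [-0.08  1.    0.  ] z [1.   0.08 0.  ]
```

```bash
python3 -m handwheel '[[[0.1,0.05,0,0,0,0],[0.1,0,0,0,0,0],[0.1,0,0,0,0,0],[0.08,0,0,0,0,0],[0,0,0,0,0,0],[0,0,0,0,0,0]]]'; python3 -c "
from h import *
plan([.5662,-.1557,.2226],.081)"
```

```text
time_s: 19.75
eef_pos: [0.5659, -0.1555, 0.2225]
ee_rot: [2.413, 1.57, 2.494]
wrist_force: [-5.2, 2.8, 14.3]
gripper_width: 0.0175
t 19.75 pos [ 0.5659 -0.1555  0.2225] q7 1.86 F [-5.2  2.8 14.3] w 0.0175 
 TURN [ 0. -0. -0.] SHIFT [-0.   -0.01  0.01] tool y [-0.08  1.    0.  ] z [1.   0.08 0.  ]
```

```bash
python3 -m handwheel '[[[0,0,0,0,0,0],[0,0,0,0,0,0],[0,0,0,0,0,0],[-0.1,0,0,0,0,0],[-0.9,0,0,0,0,0],[-0.9,0,0,0,0,0],[-0.9,0,0,0,0,0],[-0.2,0,0,0,0,0],[0,0,0,0,0,0],[0,0,0,0,0,0]]]' 0.2
cat >> h.py <<'E'
C0=np.array([.5662,-.1557]); YAW=.081
def c2w(x,y): c,s=np.cos(YAW),np.sin(YAW); return C0+[c*x-s*y,s*x+c*y]
def w2c(p): c,s=np.cos(YAW),np.sin(YAW); d=np.asarray(p)[...,:2]-C0; return np.stack([c*d[...,0]+s*d[...,1],-s*d[...,0]+c*d[...,1]],-1)
def clips():
    for n,b in(('top',[0,-.0023,0]),('scene',[.002,.0045,0])):
        f=snap(n); P=cloud(f)-b; C=f['color'].astype(int); X,Y,Z=P[...,0],P[...,1],P[...,2]; R,G,B=C[...,0],C[...,1],C[...,2]
        org=(R>190)&(G>80)&(G<175)&(B<110)&(X>.4)&(X<.72)&(Y>-.3)&(Y<0)&(Z>.03)
        for k,sx,sy in(('a',1,1),('b',1,-1),('c',-1,-1),('d',-1,1)):
            q=w2c(P); m=org&(abs(q[...,0]-sx*.06)<.045)&(sy*q[...,1]>.03)&(Z<.1)
            if m.sum()>8: print(n,k,m.sum(),'x',np.percentile(q[m][:,0],[3,97]).round(3),'|y|',np.percentile(sy*q[m][:,1],[5,50,95]).round(3),'z',np.percentile(Z[m],[5,50,95]).round(3))
        red=(R>120)&(G<85)&(B<85)&(abs(w2c(P)).max(-1)<.07)&(Z<.1); t=red&(Z>np.percentile(Z[red],60)-.005) if red.any() else red
        if t.sum()>8: r=rect(P[t]); print(n,'bar',r,'case frame',w2c(r[0]/1000).round(4),'z',np.percentile(Z[t],[50,90]).round(4))
E
python3 - <<'E'
from h import *
plan([*c2w(.06,.12),.30],YAW+np.pi/2)
f=dict(np.load('top.npz')); g=dict(np.load('scene.npz'))
for nm,u,v,z in(('can',421,134,.1),('jar',316,122,.095)): p=world(f,u,v,z); print(nm,p.round(3),w2c(p).round(3))
clips()
E
```

```text
time_s: 20.75
eef_pos: [0.5654, -0.1555, 0.3101]
ee_rot: [2.844, 1.569, 2.925]
wrist_force: [-0.2, -0.1, -1.6]
gripper_width: 0.0525
t 20.75 pos [ 0.5654 -0.1555  0.3101] q7 1.86 F [-0.2 -0.1 -1.6] w 0.0525 
 TURN [-1.57e+01 -1.00e-02 -2.00e-02] SHIFT [ 0.34 -2.02  3.99] tool y [-1.   -0.08  0.  ] z [-0.08  1.    0.  ]
can [ 0.706 -0.353  0.1  ] [ 0.123 -0.208]
jar [ 0.755 -0.015  0.095] [0.199 0.125]
top a 24 x [0.038 0.082] |y| [0.095 0.097 0.099] z [0.081 0.087 0.091]
top d 24 x [-0.082 -0.035] |y| [0.093 0.096 0.098] z [0.08  0.086 0.092]
scene a 30 x [0.037 0.08 ] |y| [0.096 0.099 0.102] z [0.077 0.083 0.089]
scene b 108 x [0.037 0.081] |y| [0.083 0.091 0.097] z [0.059 0.071 0.085]
scene c 13 x [-0.049 -0.035] |y| [0.083 0.086 0.089] z [0.059 0.068 0.081]
scene d 27 x [-0.087 -0.041] |y| [0.089 0.098 0.099] z [0.06  0.082 0.087]
scene bar (array([ 566. , -155.2]), array([99.3, 18.9]), 5.0, 129) case frame [-0.0002  0.0005] z [0.079  0.0829]
```

```bash
python3 -c "
from h import *
plan([*c2w(.06,.130),.31],YAW)"; python3 -m handwheel '[[[0,0.87,0.4,0,0,0],[0,0.87,0.4,0,0,0],[0,0.87,0.4,0,0,0],[0,0.87,0.4,0,0,0],[0,0.87,0.4,0,0,0],[0.5,0,0,0,0,0],[0.8,0,0,0,0,0],[0.8,0,0,0,0,0],[0.27,0,0,0,0,0],[0,0,0,0,0,0],[0,0,0,0,0,0],[0,0,0,0,0,0]]]' -1 20; python3 -c "
from h import *
plan([*c2w(.06,.095),.239],YAW)"
```

```text
t 20.85 pos [ 0.5654 -0.1554  0.3097] q7 1.86 F [-0.4  0.4  1.3] w 0.0529 
 TURN [ 0.   -0.02 -0.01] SHIFT [-0.01  4.32  2.03] tool y [-0.08  1.    0.  ] z [1.   0.08 0.  ]
time_s: 22.05
eef_pos: [0.6156, -0.0209, 0.2411]
ee_rot: [-0.097, 1.569, -0.016]
wrist_force: [0.4, 0.8, 0.4]
gripper_width: 0.0004
t 22.05 pos [ 0.6156 -0.0209  0.2411] q7 1.63 F [0.4 0.8 0.4] w 0.0004 
 TURN [-0.    0.02  0.  ] SHIFT [ 0.07 -1.18 -0.01] tool y [-0.08  1.    0.  ] z [1.   0.08 0.  ]
```

Push the clip inward in steps, then read its angle.

```bash
python3 -m handwheel '[[[0.05,-0.2,0,0,0,0],[0,-0.3,0,0,0,0],[0,-0.3,0,0,0,0],[0,-0.3,0,0,0,0],[0,-0.1,0,0,0,0],[0,0,0,0,0,0]]]'
python3 - <<'E'
from h import *
plan([*c2w(.06,.095),.239],YAW)
clips()
f=dict(np.load('scene.npz')); cv2.imwrite('pics/l.png',cv2.resize(f['color'][120:240,200:320,::-1],(600,600),interpolation=cv2.INTER_CUBIC))
E
```

```text
time_s: 22.65
eef_pos: [0.6182, -0.0578, 0.2387]
ee_rot: [-1.012, 1.57, -0.932]
wrist_force: [0.1, -0.6, 0.2]
gripper_width: 0.0005
t 22.65 pos [ 0.6182 -0.0578  0.2387] q7 1.68 F [ 0.1 -0.6  0.2] w 0.0005 
 TURN [-0.01  0.01  0.01] SHIFT [-0.01  0.06  0.01] tool y [-0.08  1.    0.  ] z [1.   0.08 0.  ]
top b 96 x [0.038 0.085] |y| [0.085 0.092 0.098] z [0.063 0.074 0.089]
top c 19 x [-0.078 -0.036] |y| [0.086 0.087 0.091] z [0.084 0.088 0.091]
top bar (array([ 579.7, -160.3]), array([56.3,  4.6]), 4.5, 19) case frame [ 0.0131 -0.0057] z [0.0813 0.0844]
scene a 34 x [0.066 0.084] |y| [0.073 0.08  0.084] z [0.057 0.074 0.084]
scene b 108 x [0.035 0.082] |y| [0.084 0.091 0.097] z [0.058 0.071 0.084]
scene d 19 x [-0.085 -0.052] |y| [0.093 0.098 0.1  ] z [0.076 0.083 0.086]
scene bar (array([ 613., -120.]), array([81.4, 15.1]), 78.3, 27) case frame [0.0495 0.0318] z [0.0768 0.0827]
```

View pics/l.png

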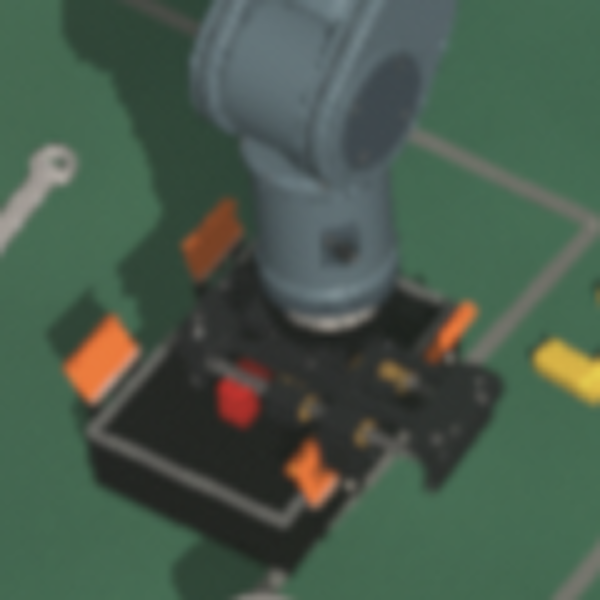

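Clip a is now at about 1.1 rad ((312,470) in the crop), the others open. A bit more, then over the top and down.

```bash
python3 -m handwheel '[[[0,-0.12,0,0,0,0],[0,0,0,0,0,0],[0,0.2,0,0,0,0],[-0.6,0,0,0,0,0],[-0.5,0,0,0,0,0],[0,-0.6,0,0,0,0],[0,-0.53,0,0,0,0],[0,0,0,0,0,0],[0.5,0,0,0,0,0],[0.4,0,0,0,0,0],[0.3,0,0,0,0,0],[0.2,0,0,0,0,0],[0.08,0,0,0,0,0],[0,0,0,0,0,0]]]'
python3 - <<'E'
from h import *
plan([*c2w(.06,.062),.2265],YAW)
clips()
E
```

```text
time_s: 24.15
eef_pos: [0.6206, -0.0897, 0.2275]
ee_rot: [-1.681, 1.568, -1.601]
wrist_force: [-3.3, -6.0, 15.2]
gripper_width: 0.0003
t 24.15 pos [ 0.6206 -0.0897  0.2275] q7 1.73 F [-3.3 -6.  15.2] w 0.0003 
 TURN [-0.01 -0.    0.03] SHIFT [0.03 0.02 0.01] tool y [-0.08  1.    0.  ] z [1.   0.08 0.  ]
top b 92 x [0.039 0.085] |y| [0.085 0.092 0.098] z [0.063 0.076 0.089]
top c 14 x [-0.078 -0.039] |y| [0.085 0.087 0.089] z [0.082 0.088 0.093]
scene a 40 x [0.042 0.082] |y| [0.061 0.077 0.081] z [0.056 0.061 0.065]
scene b 103 x [0.037 0.081] |y| [0.083 0.092 0.098] z [0.059 0.069 0.084]
scene d 25 x [-0.087 -0.043] |y| [0.088 0.098 0.101] z [0.056 0.084 0.089]
```

Clip a is down flat. Now clip c (diagonal).

```bash
python3 -m handwheel '[[[-0.4,0,0,0,0,0],[-0.8,0,0,0,0,0],[-0.9,0,0,0,0,0],[-0.65,0,0,0,0,0],[0,-0.9,-0.55,0,0,0],[0,-0.91,-0.57,0,0,0],[0,-0.91,-0.57,0,0,0],[0,-0.91,-0.57,0,0,0],[0,-0.91,-0.57,0,0,0],[0,-0.91,-0.57,0,0,0],[0,-0.91,-0.57,0,0,0],[0,0,0,0,0,0],[0,0,0,0,0,0],[0,0,0,0,0,0]]]'
python3 - <<'E'
from h import *
plan([*c2w(-.06,-.130),.239],YAW)
clips()
E
```

```text
time_s: 25.65
eef_pos: [0.5182, -0.2857, 0.3091]
ee_rot: [1.597, 1.569, 1.682]
wrist_force: [-0.6, 0.4, -0.3]
gripper_width: 0.0005
t 25.65 pos [ 0.5182 -0.2857  0.3091] q7 2.1 F [-0.6  0.4 -0.3] w 0.0005 
 TURN [ 0.03 -0.   -0.02] SHIFT [ 2.34 -0.14 -0.05] tool y [-0.08  1.    0.  ] z [1.   0.08 0.  ]
top a 124 x [0.038 0.085] |y| [0.056 0.068 0.081] z [0.056 0.061 0.066]
top b 95 x [0.038 0.085] |y| [0.085 0.092 0.099] z [0.062 0.075 0.088]
top c 26 x [-0.083 -0.067] |y| [0.082 0.085 0.09 ] z [0.055 0.073 0.091]
top d 24 x [-0.082 -0.035] |y| [0.093 0.096 0.098] z [0.081 0.087 0.091]
top bar (array([ 568. , -155.3]), array([97.9, 17.5]), 4.6, 161) case frame [0.0018 0.0003] z [0.0801 0.0838]
scene a 62 x [0.037 0.082] |y| [0.057 0.073 0.081] z [0.056 0.061 0.064]
scene b 107 x [0.035 0.082] |y| [0.083 0.091 0.097] z [0.059 0.07  0.084]
scene c 69 x [-0.082 -0.04 ] |y| [0.082 0.086 0.089] z [0.058 0.07  0.087]
scene d 26 x [-0.085 -0.04 ] |y| [0.093 0.098 0.1  ] z [0.078 0.083 0.089]
scene bar (array([ 564.3, -155.2]), array([102.8,  19.7]), 4.5, 143) case frame [-0.0019  0.0007] z [0.0787 0.0823]
```

```bash
python3 -m handwheel '[[[0.8,0,-0.05,0.03,0,0],[0.8,0,0,0,0,0],[0.6,0,0,0,0,0],[0.14,0,0,0,0,0],[0,0.2,0,0,0,0],[0,0.3,0,0,0,0],[0,0.3,0,0,0,0],[0,0.3,0,0,0,0],[0,0.1,0,0,0,0],[0,0,0,0,0,0],[0,0,0,0,0,0]]]'
python3 - <<'E'
from h import *
plan([*c2w(-.06,-.0898),.239],YAW)
clips()
E
```

```text
time_s: 26.85
eef_pos: [0.5129, -0.2515, 0.2394]
ee_rot: [2.177, 1.57, 2.256]
wrist_force: [-0.3, -0.4, 0.7]
gripper_width: 0.0005
t 26.85 pos [ 0.5129 -0.2515  0.2394] q7 2.05 F [-0.3 -0.4  0.7] w 0.0005 
 TURN [-0.02 -0.01 -0.01] SHIFT [0.01 0.05 0.03] tool y [-0.08  1.    0.  ] z [1.   0.08 0.  ]
top a 124 x [0.038 0.085] |y| [0.056 0.068 0.081] z [0.056 0.061 0.067]
top b 95 x [0.038 0.085] |y| [0.085 0.092 0.099] z [0.062 0.075 0.088]
top c 17 x [-0.056 -0.033] |y| [0.065 0.07  0.071] z [0.051 0.085 0.089]
top d 24 x [-0.082 -0.034] |y| [0.093 0.096 0.098] z [0.08  0.086 0.089]
top bar (array([ 566.6, -155.3]), array([98.6, 17.5]), 4.4, 161) case frame [0.0004 0.0004] z [0.0801 0.0831]
scene a 62 x [0.038 0.081] |y| [0.058 0.072 0.081] z [0.056 0.06  0.065]
scene b 108 x [0.035 0.081] |y| [0.084 0.091 0.097] z [0.058 0.07  0.084]
scene c 22 x [-0.08  -0.038] |y| [0.064 0.069 0.083] z [0.053 0.081 0.088]
scene d 27 x [-0.083 -0.039] |y| [0.089 0.097 0.101] z [0.061 0.083 0.089]
scene bar (array([ 564.2, -155.5]), array([104.9,  20.9]), 4.9, 144) case frame [-0.002   0.0004] z [0.0786 0.0827]
```

Clip c's edge is at |y| 0.067, ready for the press.

```bash
python3 -m handwheel '[[[0,0.05,0,0,0,0],[0,-0.2,0,0,0,0],[-0.6,0,0,0,0,0],[-0.5,0,0,0,0,0],[0,0.6,0,0,0,0],[0,0.48,0,0,0,0],[0,0,0,0,0,0],[0.5,0,0,0,0,0],[0.4,0,0,0,0,0],[0.3,0,0,0,0,0],[0.2,0,0,0,0,0],[0.1,0,0,0,0,0],[0,0,0,0,0,0]]]'; python3 -c "
from h import *
plan([*c2w(-.06,-.062),.2265],YAW)
clips()" | grep -v bar
```

```text
time_s: 28.25
eef_pos: [0.5107, -0.2235, 0.2274]
ee_rot: [2.235, 1.568, 2.313]
wrist_force: [-3.8, 6.9, 16.6]
gripper_width: 0.0005
t 28.25 pos [ 0.5107 -0.2235  0.2274] q7 2.01 F [-3.8  6.9 16.6] w 0.0005 
 TURN [-0.03 -0.02 -0.02] SHIFT [0.03 0.04 0.03] tool y [-0.08  1.    0.  ] z [1.   0.08 0.  ]
top a 125 x [0.038 0.085] |y| [0.056 0.068 0.081] z [0.056 0.061 0.066]
top b 66 x [0.046 0.085] |y| [0.085 0.09  0.098] z [0.061 0.073 0.088]
top d 24 x [-0.083 -0.035] |y| [0.094 0.096 0.098] z [0.084 0.087 0.091]
scene a 61 x [0.038 0.082] |y| [0.058 0.074 0.081] z [0.056 0.06  0.065]
scene b 107 x [0.035 0.082] |y| [0.084 0.091 0.098] z [0.058 0.069 0.084]
scene c 23 x [-0.052 -0.037] |y| [0.056 0.064 0.08 ] z [0.054 0.06  0.063]
scene d 25 x [-0.086 -0.039] |y| [0.093 0.098 0.1  ] z [0.077 0.084 0.088]
```

```bash
python3 -m handwheel '[[[-0.4,0,0,0,0,0],[-0.8,0,0,0,0,0],[-0.9,0,0,0,0,0],[-0.65,0,0,0,0,0],[0,0.8,0,0,0,0],[0,0.94,0,0,0,0],[0,0.94,0,0,0,0],[0,0.94,0,0,0,0],[0,0.94,0,0,0,0],[0,0.94,0,0,0,0],[0,0.94,0,0,0,0],[0,0,0,0,0,0],[0,0,0,0,0,0],[0,0,0,0,0,0]]]'; python3 -c "
from h import *
plan([*c2w(-.06,.130),.239],YAW)
clips()"
```

```text
time_s: 29.75
eef_pos: [0.4958, -0.0332, 0.3097]
ee_rot: [-1.915, 1.57, -1.839]
wrist_force: [0.2, -0.2, 0.6]
gripper_width: 0.0008
t 29.75 pos [ 0.4958 -0.0332  0.3097] q7 1.62 F [ 0.2 -0.2  0.6] w 0.0008 
 TURN [-0.05 -0.    0.01] SHIFT [2.36 0.07 0.01] tool y [-0.08  1.    0.  ] z [1.   0.08 0.  ]
top b 95 x [0.038 0.085] |y| [0.085 0.092 0.099] z [0.061 0.073 0.088]
top c 132 x [-0.083 -0.036] |y| [0.054 0.065 0.077] z [0.051 0.061 0.066]
top bar (array([ 566.1, -155.3]), array([98.7, 17.3]), 4.7, 156) case frame [-0.0001  0.0004] z [0.0806 0.0845]
scene a 63 x [0.04  0.082] |y| [0.058 0.072 0.081] z [0.056 0.06  0.065]
scene b 108 x [0.036 0.081] |y| [0.083 0.091 0.097] z [0.058 0.07  0.083]
scene c 67 x [-0.084 -0.038] |y| [0.055 0.064 0.078] z [0.054 0.059 0.065]
scene d 27 x [-0.084 -0.038] |y| [0.088 0.097 0.1  ] z [0.057 0.083 0.088]
scene bar (array([ 562.9, -155.7]), array([102.2,  19.8]), 5.5, 148) case frame [-0.0033  0.0003] z [0.0781 0.0826]
```

a and c are shut and hold. Now d.

```bash
python3 -m handwheel '[[[0.8,0.03,0,-0.05,0,0],[0.8,0,0,0,0,0],[0.6,0,0,0,0,0],[0.14,0,0,0,0,0],[0,-0.2,0,0,0,0],[0,-0.3,0,0,0,0],[0,-0.3,0,0,0,0],[0,-0.3,0,0,0,0],[0,-0.18,0,0,0,0],[0,0,0,0,0,0],[0,0,0,0,0,0]]]'; python3 -c "
from h import *
plan([*c2w(-.06,.0898),.239],YAW)
clips()" | grep -v bar
```

```text
time_s: 30.95
eef_pos: [0.4988, -0.0698, 0.2398]
ee_rot: [-1.771, 1.57, -1.689]
wrist_force: [-0.7, 0.5, 0.9]
gripper_width: -0.0
t 30.95 pos [ 0.4988 -0.0698  0.2398] q7 1.7 F [-0.7  0.5  0.9] w -0.0 
 TURN [ 0.01 -0.    0.01] SHIFT [ 0.03 -0.04  0.01] tool y [-0.08  1.    0.  ] z [1.   0.08 0.  ]
top a 33 x [0.074 0.086] |y| [0.057 0.067 0.08 ] z [0.057 0.06  0.065]
top b 95 x [0.037 0.085] |y| [0.085 0.092 0.098] z [0.061 0.075 0.09 ]
top c 131 x [-0.083 -0.035] |y| [0.054 0.065 0.077] z [0.054 0.061 0.066]
scene a 63 x [0.039 0.083] |y| [0.057 0.073 0.08 ] z [0.057 0.06  0.065]
scene b 108 x [0.036 0.082] |y| [0.084 0.091 0.097] z [0.058 0.071 0.084]
scene c 65 x [-0.082 -0.038] |y| [0.055 0.062 0.079] z [0.055 0.06  0.065]
scene d 37 x [-0.058 -0.037] |y| [0.071 0.079 0.085] z [0.06  0.072 0.084]
```

```bash
python3 -m handwheel '[[[0,-0.08,0,0,0,0],[0,0,0,0,0,0],[0,0.2,0,0,0,0],[-0.6,0,0,0,0,0],[-0.5,0,0,0,0,0],[0,-0.6,0,0,0,0],[0,-0.49,0,0,0,0],[0,0,0,0,0,0],[0.5,0,0,0,0,0],[0.4,0,0,0,0,0],[0.3,0,0,0,0,0],[0.22,0,0,0,0,0],[0.1,0,0,0,0,0],[0,0,0,0,0,0]]]'; python3 -c "
from h import *
plan([*c2w(-.06,.062),.2265],YAW)
clips()" | grep -v bar; python3 -m handwheel '[[[-0.4,0,0,0,0,0],[-0.8,0,0,0,0,0],[-0.9,0,0,0,0,0],[-0.65,0,0,0,0,0],[0,-0.9,0.55,0,0,0],[0,-0.92,0.58,0,0,0],[0,-0.92,0.58,0,0,0],[0,-0.92,0.58,0,0,0],[0,-0.92,0.58,0,0,0],[0,-0.92,0.58,0,0,0],[0,-0.92,0.58,0,0,0],[0,0,0,0,0,0],[0,0,0,0,0,0],[0,0,0,0,0,0]]]'; python3 -c "
from h import *
plan([*c2w(.06,-.130),.239],YAW)
clips()"
```

```text
time_s: 32.45
eef_pos: [0.5011, -0.0981, 0.2274]
ee_rot: [-2.925, 1.57, -2.842]
wrist_force: [-3.4, -2.2, 11.7]
gripper_width: 0.0003
t 32.45 pos [ 0.5011 -0.0981  0.2274] q7 1.76 F [-3.4 -2.2 11.7] w 0.0003 
 TURN [ 0.02 -0.01  0.  ] SHIFT [ 0.03 -0.02  0.01] tool y [-0.08  1.    0.  ] z [1.   0.08 0.  ]
top a 46 x [0.042 0.086] |y| [0.06  0.077 0.082] z [0.056 0.062 0.066]
top b 94 x [0.037 0.085] |y| [0.085 0.092 0.098] z [0.061 0.075 0.089]
top c 131 x [-0.082 -0.035] |y| [0.054 0.065 0.077] z [0.051 0.061 0.066]
scene a 62 x [0.038 0.081] |y| [0.057 0.072 0.081] z [0.056 0.06  0.064]
scene b 108 x [0.036 0.081] |y| [0.083 0.091 0.097] z [0.06  0.07  0.084]
scene c 55 x [-0.076 -0.038] |y| [0.054 0.063 0.081] z [0.053 0.06  0.064]
scene d 33 x [-0.08  -0.037] |y| [0.058 0.076 0.082] z [0.055 0.06  0.064]
time_s: 33.95
eef_pos: [0.6376, -0.278, 0.3093]
ee_rot: [2.027, 1.569, 2.112]
wrist_force: [-0.1, 0.5, -0.4]
gripper_width: 0.0004
t 33.95 pos [ 0.6376 -0.278   0.3093] q7 2.02 F [-0.1  0.5 -0.4] w 0.0004 
 TURN [ 0.04 -0.01 -0.02] SHIFT [ 2.34 -0.08 -0.04] tool y [-0.08  1.    0.  ] z [1.   0.08 0.  ]
top a 125 x [0.038 0.084] |y| [0.057 0.069 0.081] z [0.055 0.061 0.066]
top b 63 x [0.038 0.07 ] |y| [0.085 0.091 0.097] z [0.06  0.073 0.088]
top c 130 x [-0.082 -0.036] |y| [0.054 0.065 0.077] z [0.052 0.061 0.065]
top d 135 x [-0.082 -0.035] |y| [0.056 0.069 0.081] z [0.056 0.061 0.065]
top bar (array([ 566.9, -155.4]), array([99.4, 17.3]), 4.6, 157) case frame [0.0007 0.0002] z [0.0802 0.0834]
scene a 61 x [0.039 0.082] |y| [0.058 0.072 0.081] z [0.056 0.06  0.064]
scene b 106 x [0.037 0.081] |y| [0.083 0.091 0.097] z [0.059 0.069 0.083]
scene c 64 x [-0.083 -0.038] |y| [0.054 0.062 0.079] z [0.055 0.059 0.064]
scene d 53 x [-0.078 -0.037] |y| [0.056 0.073 0.082] z [0.057 0.061 0.066]
scene bar (array([ 563.4, -154.5]), array([102.7,  22.7]), 4.0, 149) case frame [-0.0027  0.0014] z [0.0782 0.0821]
```

d is shut. Now b the same way.

```bash
python3 -m handwheel '[[[0.8,0,-0.04,0.04,0,0],[0.8,0,0,0,0,0],[0.6,0,0,0,0,0],[0.14,0,0,0,0,0],[0,0.2,0,0,0,0],[0,0.3,0,0,0,0],[0,0.3,0,0,0,0],[0,0.3,0,0,0,0],[0,0.18,0,0,0,0],[0,0,0,0,0,0],[0,0,0,0,0,0]]]'; python3 -c "
from h import *
plan([*c2w(.06,-.0885),.239],YAW)
clips()" | grep -v bar
```

```text
time_s: 35.15
eef_pos: [0.6336, -0.2406, 0.2394]
ee_rot: [1.807, 1.569, 1.887]
wrist_force: [0.5, -0.2, 0.1]
gripper_width: 0.0006
t 35.15 pos [ 0.6336 -0.2406  0.2394] q7 1.97 F [ 0.5 -0.2  0.1] w 0.0006 
 TURN [-0.01 -0.   -0.01] SHIFT [ 0.01  0.05 -0.01] tool y [-0.08  1.    0.  ] z [1.   0.08 0.  ]
top a 125 x [0.038 0.085] |y| [0.056 0.068 0.081] z [0.054 0.061 0.066]
top b 10 x [0.047 0.092] |y| [0.066 0.067 0.069] z [0.052 0.079 0.085]
top c 14 x [-0.054 -0.036] |y| [0.053 0.054 0.056] z [0.049 0.059 0.065]
top d 134 x [-0.082 -0.036] |y| [0.056 0.069 0.081] z [0.055 0.061 0.066]
scene a 61 x [0.038 0.082] |y| [0.058 0.073 0.082] z [0.055 0.06  0.064]
scene b 24 x [0.043 0.08 ] |y| [0.065 0.068 0.071] z [0.076 0.082 0.087]
scene c 34 x [-0.083 -0.048] |y| [0.054 0.058 0.078] z [0.054 0.06  0.065]
scene d 49 x [-0.081 -0.038] |y| [0.058 0.072 0.081] z [0.056 0.06  0.064]
```

```bash
python3 -m handwheel '[[[0,0.05,0,0,0,0],[0,-0.2,0,0,0,0],[-0.6,0,0,0,0,0],[-0.5,0,0,0,0,0],[0,0.6,0,0,0,0],[0,0.48,0,0,0,0],[0,0,0,0,0,0],[0.5,0,0,0,0,0],[0.4,0,0,0,0,0],[0.3,0,0,0,0,0],[0.2,0,0,0,0,0],[0.1,0,0,0,0,0],[0,0,0,0,0,0]]]'; python3 -m handwheel '[[[-0.4,0,0,0,0,0],[-0.8,0,0,0,0,0],[-0.9,0,0,0,0,0],[-0.9,0,0,0,0,0],[-0.9,0,-0.5,0,0,0],[0,0,-0.9,0,0,0],[0,0,-0.9,0,0,0],[0,0,-0.9,0,0,0],[0,0,-0.9,0,0,0],[0,0,0,0,0,0],[0,0,0,0,0,0],[0,0,0,0,0,0]]]'
python3 - <<'E'
from h import *
clips()
f=dict(np.load('scene.npz')); cv2.imwrite('pics/m.png',cv2.resize(f['color'][100:300,130:350,::-1],(660,600),interpolation=cv2.INTER_CUBIC))
E
```

```text
time_s: 36.55
eef_pos: [0.6312, -0.2133, 0.2275]
ee_rot: [2.184, 1.568, 2.263]
wrist_force: [-3.4, 5.4, 13.7]
gripper_width: 0.0004
time_s: 37.75
eef_pos: [0.5095, -0.2238, 0.3443]
ee_rot: [-0.403, 1.57, -0.324]
wrist_force: [0.1, 0.5, 1.0]
gripper_width: 0.0004
top a 125 x [0.038 0.085] |y| [0.057 0.069 0.081] z [0.057 0.061 0.066]
top b 126 x [0.038 0.084] |y| [0.054 0.065 0.078] z [0.053 0.061 0.065]
top c 63 x [-0.083 -0.035] |y| [0.054 0.063 0.078] z [0.052 0.061 0.064]
top d 135 x [-0.082 -0.036] |y| [0.056 0.069 0.082] z [0.056 0.061 0.067]
top bar (array([ 566.3, -153.6]), array([98.8, 17. ]), 1.2, 95) case frame [0.0003 0.0021] z [0.0803 0.0838]
scene a 62 x [0.036 0.082] |y| [0.058 0.073 0.081] z [0.056 0.06  0.065]
scene b 73 x [0.036 0.081] |y| [0.056 0.063 0.08 ] z [0.054 0.06  0.065]
scene c 66 x [-0.082 -0.039] |y| [0.055 0.063 0.08 ] z [0.054 0.06  0.065]
scene d 52 x [-0.083 -0.037] |y| [0.058 0.072 0.081] z [0.056 0.061 0.065]
scene bar (array([ 563., -157.]), array([105.1,  22.3]), 4.4, 148) case frame [-0.0033 -0.001 ] z [0.0787 0.082 ]
```

View pics/m.png

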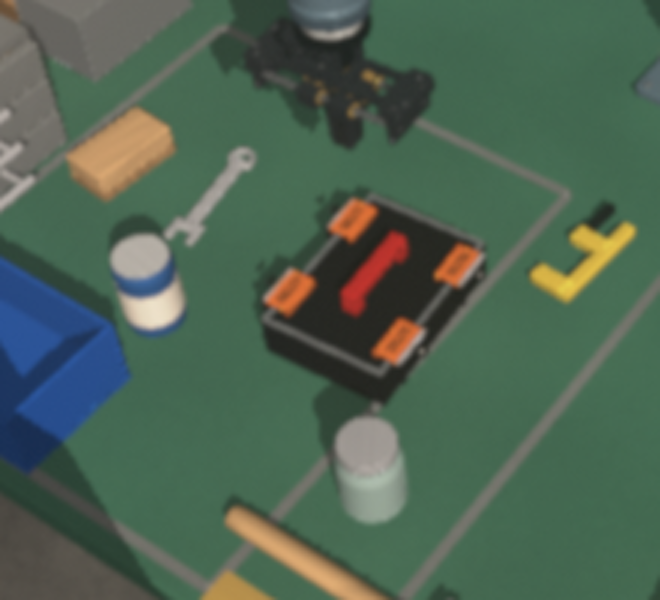

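All four clips are flat on the lid ((353,220), (290,292), (458,265), (398,340)), with the jar, can, wrench, clamp and block standing undisturbed and the gripper clear.

```bash
python3 -c "
from cell import *
print(job_done())"
```

```text
the job is handed in; nothing more can be done
None
```

The job is handed in at about 38 s of the 72 s allowed; the system reports no verdict.

**What I did:**
- I placed the far screwdriver in its cut-out, let it go and pressed it down. The fingertips stopped at 36 mm, which is the seated handle height.
- I set the lid on the case and released it with all four clips open.
- I shut the clips in the order a, c, d, b.

**Last checks:**
- **Clips:** all four lie flat, with measured faces around z 60–61 mm against the nominal 61 mm.
- **Lid:** both cameras put the bar within about 3.5 mm of the case centre, with its top at about 80 mm as expected. In the last look the top camera read its turn as 1.2° against the case's 4.6°, because the arm hid part of the bar. The scene camera read 4.4°.
- **Bystanders:** the jar, can, wrench, clamp and block looked undisturbed in the last picture. The tape measure and brush were out of that frame and I did not look at them again, though the arm only passed above that part of the bench.

**Disagreements:** the two cameras differed by about 7 mm in y. I corrected this by measuring the gripper's known position in each. The screwdriver could not be seen again once the lid was on; my last view of it, before that, showed it flush.

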